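Spin-check a hub disc and stop it on the mark

ROBOT

A 7-joint arm with a two-finger parallel gripper is mounted at the origin on the work surface. World frame = base frame: x ahead of the robot, y to its left, z up, the work surface at z = 0. Lengths are in m, angles in rad, forces in N, time in s.
With the tool pointing down it reaches from about 0.35 to 0.9 m from the base axis. Payload 8.1 kg.
Tool frame: the origin (TCP) lies between the finger pads; the fingertips stand 8 mm ahead of it and the grasp point (between the pads) lies 11 mm behind it (arm.tcp_to_tips is the distance from the TCP to the fingertips, in m); z points along the fingers, x is the direction in which the jaws open and shut, and the axes are right-handed (so a half turn about z gives the same grasp; the last joint's range is limited). The gripper opens to 92 mm and grips with 3 to 60 N. Pads are 19 mm wide; open, the fingers measure 130 mm over their backs; the gripper's body (75 mm by 190 mm) begins 47 mm behind the grasp point.
Start: joints at [1.007, 0.434, 0.025, 1.573, -0.012, 1.134, -0.075], TCP at [0.278, -0.56, 0.235] pointing down, gripper open.
Joint ranges: [-2.62, 2.62], [-0.44, 2.09], [-1.27, 1.32], [0.08, 2.57], [-1.32, 4.46], [0.12, 2], [-2.74, 2.74]. Speed limits (rad/s): [2.22, 2.22, 3.01, 3.01, 3.14, 3.14, 3.14].

INTERFACE

Orientations are given as a rotation vector (axis times angle).
In Python, from cell import arm, eyes gives the robot as it stands.
- The arm moves only by the tool play_rows, never from a script. Its argument "rows" is a list of rows, each a list of 3 entries, a list of its own where there are three numbers: the shift along the tool's x, y, z each as a share of 50 cm, from -1 to 1, then the turn, a rotation vector about the tool's x, y, z each as a share of 60 degrees, from -1 to 1, then the opening, from -1 (shut) to 1 (fully open), so that 0 is half open. In form: [[[dx, dy, dz], [ax, ay, az], grip], ...]. A call has 1 to 10 rows; each row is the pose to reach, as a shift and turn from the pose commanded when the call began, along the tool's axes at that moment; what a row does not reach only later rows make up. A row lasts 1/10 s, in which the tool goes at most 50 mm and 8.59 degrees, less where a joint would pass 70% of its speed; a pose out of reach is approached as far as the arm can. A call with a number of a shift or a turn outside -1 to 1 is refused whole. A call with a gripper value outside its range is refused whole. The fingers move at their own pace and stop on an object; "newtons" is the grip in N (left out, the last holds). Time passes only in rows, so rows that repeat a pose let the fingers close. It gives the time, the measured TCP pose, the force and the opening at its end, in the units of the state.
- arm.observe(): the state, without advancing time (a new reading comes with each control period).
- eyes.get_image(name): name is "side" or "top" or "wrist"; returns (picture, depth): 384x512x3 uint8, red, green, blue; 384x512 float32, m along the optical axis (not along the pixel's ray), 0 where there is no reading.
- eyes.get_calibration(name): a dict with "intrinsics" (3x3 intrinsics, pixels), "R" (3x3) and "t" (3): a world point X has camera coordinates R X + t. Camera axes: x right, y down, z forward; pixel columns grow to the right and rows downward; lengths in m; the calibration is good to about 2 mm. A picture is of the moment at which its call begins: read the wrist's pose just before it. get_calibration takes no time and is no camera call; for the wrist camera it gives the pose at the moment of the call.
- arm.sign_off(): hands the job in, once; it reports no verdict.
The state is a dict: "clock": time; "joints": joint angles; "dq": joint speeds; "joint_efforts": joint torques, N m; "position": TCP position; "ee_rot": TCP orientation; "force": force on the tool from outside, world axes, zero at the start; "ft_torque": the same for the moment, N m; "width": opening from 0.0 (shut) to 1.0 (fully open).
Only numpy, scipy, OpenCV 4.12 (cv2) and the standard library are available. Lean on these libraries where they do the work, as an engineer would, in place of code of your own. Each camera call takes 0.05 s, during which the arm holds its last target.

TASK

Flick the aluminium disc on the blue spin stand so that it coasts round by itself, untouched, for at least two seconds at a turn every five seconds or quicker. Then brake it with a fingertip pressed on its flat face, so that the red mark stands at the yellow pointer, and finish while still holding it there with the fingertip on the flat face, off the studs. Leave the bearing, jar, screwdriver and bracket on the bench where they are.

Things in the scene. Friction and masses are not known exactly. Their poses are not given: they have to be found in the camera images.
- stand: Fixed blue stand: round foot 170 mm across, post, and a flat arm that runs out along the stand's own +x, under the disc, to an upright (22 mm wide, 147 to 161 mm from the axis, its top 88 mm above the bench) carrying the yellow pointer, a 5 mm wide bar that points inward at the disc's axis; its tip is 5 mm outside the rim, level with the disc's face. Origin: on the disc's axis at bench height; z up. It may stand at any yaw.
- spindle (a joint): Turn of the disc in rad about the vertical axis of the stand, growing counter-clockwise seen from above, without end stops; 0 and every whole turn (2 pi) is the red mark exactly at the pointer. Very free-running bearing: once flicked the disc would coast for more than half a minute. It weighs about 1 kg, moment of inertia about 0.0055 kg m2 (varies by a quarter).
- disc: Horizontal aluminium disc, 240 mm across, 12 mm thick, with its flat upper face 84 mm above the bench. Origin: on the axis at its underside (72 mm up); its own x points to the red mark. Clear flat ring for a fingertip: 65 to 120 mm from the axis.
- studs: Hub (60 mm across, 14 mm high) with three upright steel studs on the disc's upper face, turning with it: each stud 12 mm across and 40 mm high (tops 124 mm above the bench), 55 mm from the axis, at 60, 180 and 300 degrees counter-clockwise from the red mark. Origin: on the axis at the disc's upper face; x points to the red mark.
- mark (a point): Centre line of the red mark, a 30 mm square painted on the disc's upper face at the rim; this point is 105 mm from the axis, on the face.
- index (a point): Point of the stand at which mark lies when the disc is exactly at the pointer: 105 mm from the axis, 20 mm inward of the pointer's tip, at the height of the face.
- bearing_center (a point): Loose steel bearing ring, 62 mm across, 16 mm high, lying flat; its centre.
- jar_center (a point): Loose white jar with black lid, 56 mm across, 70 mm high; its centre.
- driver: Loose screwdriver with green handle, lying on the bench; origin near its middle.
- bracket: Loose curved dark steel bracket, about 270 mm long, 50 mm wide, about 60 mm high at the upturned end (own +x); origin under its middle.

How it is judged:
By the outcome, as a careful person would: the job done as asked, in the order asked, and still so for the second after the job is handed in, while the arm keeps its last pose, push and grip.
It also fails if it takes over 42 s, if anything falls off the work surface, if the arm or the gripper's body presses on something with over 40 N, if the wrist force passes 120 N, or if a joint passes its speed limit or range.

## Working session

There is one attempt and no reset: what is moved stays moved. The work goes in short steps, Python scripts to look and compute and a tool call to move; the robot and the scene stay as the last step left them, time stands still between calls to the robot, and variables do not carry over. Pictures are saved under pics/ and viewed, and the job is handed in when it is done.

Besides the shell and the picture viewer there is one more tool, called after "Call:" by a JSON object that holds its "method" and its "body", one argument or row to a line. play_rows: Moves the arm, as the interface text tells. Its arguments: {"type":"object","properties":{"rows":{"type":"array","items":{"type":"array"}},"newtons":{"type":"number"}},"required":["rows"]}

```bash
ls; mkdir -p pics; cat > h.py <<'E'
import numpy as np, cv2
from cell import arm, eyes
def snap(n,f):
    im,d=eyes.get_image(n); cv2.imwrite('pics/'+f+'.png',cv2.cvtColor(im,cv2.COLOR_RGB2BGR)); return im,d
def ray(n,u,v,z,c=None):
    c=c or eyes.get_calibration(n); K,R,t=np.array(c['intrinsics']),np.array(c['R']),np.array(c['t'])
    o=-R.T@t; d=R.T@np.linalg.solve(K,[u,v,1]); return o+d*(z-o[2])/d[2]
def proj(n,X,c=None):
    c=c or eyes.get_calibration(n); K,R,t=np.array(c['intrinsics']),np.array(c['R']),np.array(c['t'])
    p=K@(R@np.array(X)+t); return p[:2]/p[2]
E
python3 - <<'E'
from h import *
print(arm.observe())
for n in('top','side'): snap(n,n+'0')
print(arm.tcp_to_tips)
E
```

```text
pics
{'clock': 0.0, 'joints': array([ 1.00741153,  0.43524514,  0.02497294,  1.5740719 , -0.01159965,
        1.13398415, -0.07507295]), 'dq': array([ 0.00143449,  0.00024505,  0.00068281, -0.00012091,  0.00129294,
        0.0012334 , -0.00053771]), 'joint_efforts': array([ 9.84542712e-04, -6.67831135e+01,  9.85752381e-01, -3.14451134e+01,
       -6.04124973e-02,  4.31248534e-02,  1.43322659e-04]), 'position': array([ 0.27764324, -0.55940721,  0.23394094]), 'ee_rot': array([-2.66940168e+00,  1.65514431e+00,  2.19639710e-03]), 'force': array([0.568785  , 0.05055602, 0.29770037]), 'ft_torque': array([-0.03408627, -0.05218447, -0.00747787]), 'width': 1.0045113944344404}
0.008
```

View pics/top0.png

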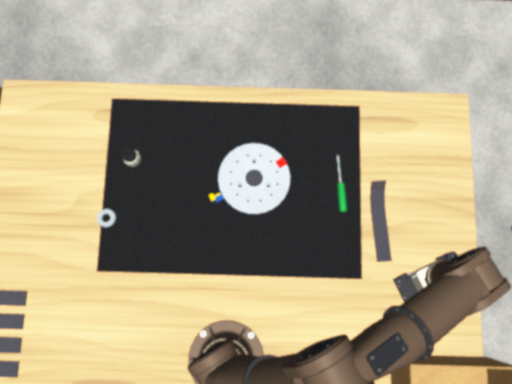

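View pics/side0.png

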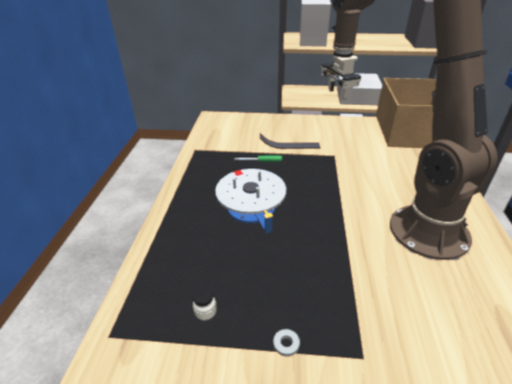

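The top view shows the disc centred near (254,178), the red mark at (281,162), and the yellow pointer at (213,197). I'll measure these next.

```bash
cat >> h.py <<'E'
def redang(n='top',c0=None,im=None):
    if im is None: im,_=eyes.get_image(n)
    h=cv2.cvtColor(im,cv2.COLOR_RGB2HSV)
    m=((h[...,0]<8)|(h[...,0]>172))&(h[...,1]>150)&(h[...,2]>90)
    return m
def yel(im):
    h=cv2.cvtColor(im,cv2.COLOR_RGB2HSV)
    return (h[...,0]>20)&(h[...,0]<33)&(h[...,1]>190)&(h[...,2]>120)
def cen(m):
    k,l,s,c=cv2.connectedComponentsWithStats(m.astype(np.uint8))
    return [(s[i,4],c[i].round(2)) for i in range(1,k) if s[i,4]>4]
E
python3 - <<'E'
from h import *
print(proj('top',[0.28,-.56,.235]))
c=eyes.get_calibration('top'); print(c)
im,d=snap('top','t1')
g=(im.min(2)>150)&(im.max(2).astype(int)-im.min(2)<40)
g[:100]=0;g[270:]=0;g[:,:190]=0;g[:,310:]=0
cs,_=cv2.findContours(g.astype(np.uint8),cv2.RETR_EXTERNAL,cv2.CHAIN_APPROX_NONE)
k=max(cs,key=cv2.contourArea); k=cv2.convexHull(k)
P=np.array([ray('top',u,v,.084)[:2] for u,v in k[:,0]])
A=np.c_[2*P,np.ones(len(P))]; s=np.linalg.lstsq(A,(P**2).sum(1),rcond=None)[0]
print('center',s[:2],'r',np.sqrt(s[2]+s[0]**2+s[1]**2))
C=s[:2]
for nm,m in(('red',redang(im=im)),('yel',yel(im))):
    m=m.copy(); m[:130]=0;m[230:]=0
    for a,p in cen(m):
        X=ray('top',*p,.084)[:2]; print(nm,a,p,X,np.hypot(*(X-C)),np.degrees(np.arctan2(*(X-C)[::-1])))
im,d=eyes.get_image('side')
for nm,m in(('red',redang(im=im)),('yel',yel(im))):
    m=m.copy(); m[:150]=0;m[250:]=0
    for a,p in cen(m):
        X=ray('side',*p,.084)[:2]; print('side',nm,a,p,X,np.hypot(*(X-C)),np.degrees(np.arctan2(*(X-C)[::-1])))
print(proj('side',[*C,.084]))
h,w=150,150
big=cv2.resize(cv2.cvtColor(snap('top','t2')[0],cv2.COLOR_RGB2BGR)[120:240,190:320],None,fx=5,fy=5,interpolation=cv2.INTER_CUBIC);cv2.imwrite('pics/tb.png',big)
E
```

```text
[417.950062   276.37491724]
{'intrinsics': array([[478.40209588,   0.        , 252.74159088],
       [  0.        , 478.40209588, 189.7789772 ],
       [  0.        ,   0.        ,   1.        ]]), 'R': array([[ 0.02793021, -0.99954604,  0.01129643],
       [-0.98237106, -0.02953648, -0.18459331],
       [ 0.18484317, -0.00594156, -0.98275007]]), 't': array([-0.08837597,  0.55446752,  1.5711644 ])}
center [ 0.5919109 -0.0734835] r 0.12060411040704994
red 58 [281.69 161.66] [ 0.64996096 -0.1667559 ] 0.10986150098795014 -58.103053350637154
yel 40 [211.72 195.95] [0.52591406 0.0632382 ] 0.15181701566584027 115.76703450327575
side red 24 [237.75 172.  ] [ 0.64810581 -0.16701928] 0.10911832369103908 -59.0031755241459
[250.19906097 188.16509039]
```

View pics/tb.png

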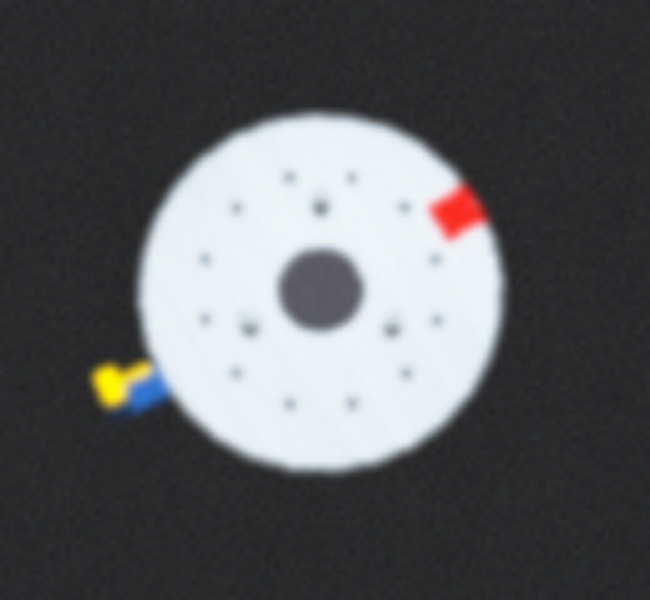

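Call:
{"method": "play_rows", "body": {
  "rows": [
    [[-0.38,-0.9,0],[0,0,0],-1],
    [[-0.38,-0.9,0],[0,0,0],-1],
    [[-0.38,-0.9,0],[0,0,0],-1],
    [[-0.38,-0.9,0],[0,0,0],-1],
    [[-0.38,-0.9,0],[0,0,0],-1],
    [[-0.38,-0.9,0],[0,0,0],-1],
    [[-0.38,-0.9,0],[0,0,0],-1],
    [[-0.38,-0.9,0],[0,0,0],-1],
    [[-0.38,-0.9,0],[0,0,0],-1],
    [[-0.38,-0.9,0],[0,0,0],-1]
  ],
  "newtons": 20
}}

```text
clock: 1.25
position: [0.5983, -0.1862, 0.2347]
ee_rot: [-2.671, 1.652, 0.0]
force: [0.4, -0.3, -0.2]
width: 0.18
```

```bash
cat >> h.py <<'E'
from scipy.spatial.transform import Rotation as Ro
def shift(X):
    s=arm.observe(); return (Ro.from_rotvec(s['ee_rot']).as_matrix().T@(np.array(X)-s['position']))/.5
E
python3 - <<'E'
from h import *
s=arm.observe(); print(s['clock'],s['position'],s['width'],Ro.from_rotvec(s['ee_rot']).as_matrix().round(3))
c=eyes.get_calibration('wrist'); np.save('wc.npy',c,allow_pickle=True)
im,d=snap('wrist','w1'); snap('top','t3')
print(c)
E
```

```text
1.25 [ 0.59826592 -0.18618519  0.23468537] 0.1801854428937316 [[ 0.447 -0.895  0.   ]
 [-0.895 -0.447  0.001]
 [-0.001 -0.001 -1.   ]]
{'intrinsics': array([[303.46395495,   0.        , 254.0378424 ],
       [  0.        , 303.46395495, 196.20917814],
       [  0.        ,   0.        ,   1.        ]]), 'R': array([[ 0.4472579 , -0.89440434, -0.00111687],
       [-0.86662114, -0.43367271,  0.24677072],
       [-0.22119715, -0.10940225, -0.96907325]]), 't': array([-0.43387957,  0.40660128,  0.50158874])}
```

View pics/w1.png

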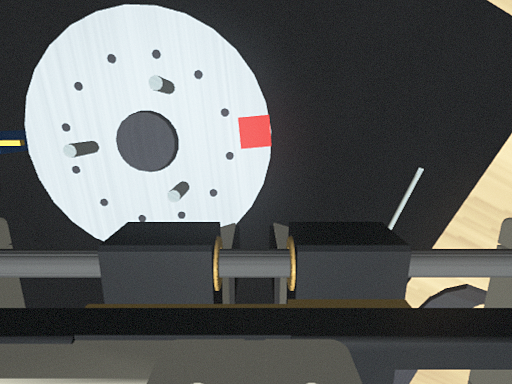

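View pics/t3.png

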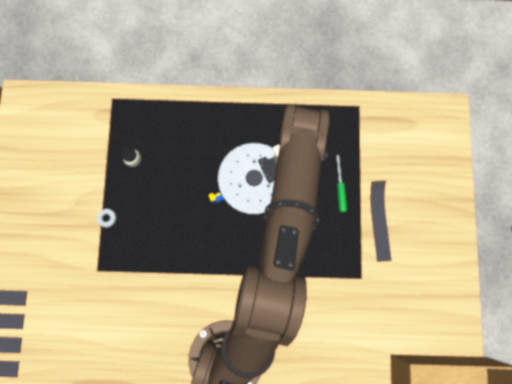

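The wrist view shows the disc, the red mark at (255,132), the pointer tip at (10,143) and the studs. The top view is partly hidden by the arm. I'll measure the angles in the wrist view.

```bash
cat >> h.py <<'E'
def meas(im,c,n='wrist',C=None,verbose=True):
    f=lambda u,v,z=.084: ray(n,u,v,z,c)[:2]
    out={}
    if C is None:
        g=((im.min(2)>130)&(im.max(2).astype(int)-im.min(2)<60))|redang(im=im)
        if n=='wrist': g[225:]=0
        g=cv2.morphologyEx(g.astype(np.uint8),cv2.MORPH_OPEN,np.ones((5,5)))
        cs,_=cv2.findContours(g,cv2.RETR_EXTERNAL,cv2.CHAIN_APPROX_NONE)
        k=max(cs,key=cv2.contourArea)[:,0]; 
        k=k[(k[:,1]<200)&(k[:,0]>1)&(k[:,1]>1)&(k[:,0]<510)] if n=='wrist' else k
        P=np.array([f(*p) for p in k])
        for it in range(5):
            A=np.c_[2*P,np.ones(len(P))]; s=np.linalg.lstsq(A,(P**2).sum(1),rcond=None)[0]
            r=np.sqrt(s[2]+s[0]**2+s[1]**2); e=np.hypot(*(P-s[:2]).T)-r; P=P[abs(e)<max(.0015,2*e.std())]
        C=s[:2]; out['r']=r; out['n']=len(P)
    out['C']=C
    for nm,m in(('red',redang(im=im)),('yel',yel(im))):
        v,u=np.nonzero(m)
        if len(u)<5: continue
        X=np.array([f(a,b) for a,b in zip(u,v)])-C; R=np.hypot(*X.T)
        k=(R>.08)&(R<.122) if nm=='red' else (R>.122)&(R<.146)
        if k.sum()<5: continue
        X=X[k]; a=X.mean(0); out[nm]=(int(k.sum()),round(float(np.hypot(*a)),4),round(float(np.degrees(np.arctan2(a[1],a[0]))),2))
    return out
E
python3 - <<'E'
from h import *
c=np.load('wc.npy',allow_pickle=True).item()
im=cv2.imread('pics/w1.png')[...,::-1].copy()
o=meas(im,c); print(o)
# studs tops
for a in (1.5,121.5,241.5):
  C=o['C'];A=np.radians(o['red'][2]+a-1.5+60); print(proj('wrist',[C[0]+.055*np.cos(A),C[1]+.055*np.sin(A),.124],c))
E
```

```text
{'r': np.float64(0.11915977885445822), 'n': 490, 'C': array([ 0.59210449, -0.07341257]), 'red': (703, 0.1064, -58.2)}
[154.79739744  82.18604234]
[ 69.11294649 150.36240989]
[173.19389677 195.59241914]
```

```bash
python3 - <<'E'
from h import *
c=np.load('wc.npy',allow_pickle=True).item()
im=cv2.imread('pics/w1.png')[...,::-1].copy()
h=cv2.cvtColor(im,cv2.COLOR_RGB2HSV)
print(h[143,:26:4]); C=np.array([.59210449,-.07341257])
m=(h[...,0]>20)&(h[...,0]<35)&(h[...,1]>100)&(h[...,2]>120); m[:,60:]=0
v,u=np.nonzero(m); print(len(u),u.min(),u.max(),v.min(),v.max())
for col in (3,8,13,18):
  k=u==col; 
  if k.any():
    X=ray('wrist',col,v[k].mean(),.084,c)[:2]-C; print(col,v[k].mean(),k.sum(),np.hypot(*X),np.degrees(np.arctan2(X[1],X[0])))
Xs=C+.053*np.array([.895,.447])-.07*np.array([-.447,.895])
print(Xs,shift([*Xs,.16]),shift([*Xs,.115]))
E
```

```text
[[ 28 132 253]
 [ 28 134 253]
 [ 28 133 253]
 [ 28 135 253]
 [ 28 133 253]
 [ 24 158 160]
 [ 17  89  86]]
123 0 20 140 145
3 142.5 6 0.14281462323672 117.10923727334061
8 142.5 6 0.1379048655882991 117.12834127942595
13 142.5 6 0.13299530298237489 117.1488550279705
18 142.5 6 0.1280859373003049 117.17094053486623
[ 0.67082949 -0.11237157] [-0.06003633 -0.18896406  0.14947916] [-0.0597964  -0.18868333  0.23947841]
```

Call:
{"method": "play_rows", "body": {
  "rows": [
    [[-0.06,-0.19,0],[0,0,0],-1],
    [[-0.06,-0.19,0],[0,0,0],-1],
    [[-0.06,-0.19,0.1],[0,0,0],-1],
    [[-0.06,-0.19,0.19],[0,0,0],-1],
    [[-0.06,-0.19,0.22],[0,0,0],-1],
    [[-0.06,-0.19,0.24],[0,0,0],-1],
    [[-0.06,-0.19,0.245],[0,0,0],-1],
    [[-0.06,-0.19,0.245],[0,0,0],-1]
  ]
}}

```text
clock: 2.15
position: [0.6692, -0.121, 0.1139]
ee_rot: [-2.669, 1.656, -0.004]
force: [0.0, -0.6, -0.0]
width: 0.008
```

```bash
python3 - <<'E'
from h import *
s=arm.observe(); c=eyes.get_calibration('wrist'); im,_=snap('wrist','w2'); print(s['position'],s['width'],s['force']); print(meas(im,c))
C=np.array([.5921,-.0734]); d=s['position'][:2]-C; print('lat',d@[.895,.447],'s',d@[-.447,.895])
E
```

```text
[ 0.66923666 -0.12104387  0.11393971] 0.007708211908381025 [ 0.02712884 -0.61414685 -0.01439227]
{'r': np.float64(0.11939211909770242), 'n': 298, 'C': array([ 0.59192803, -0.07381067])}
lat 0.04774050261579071 s -0.07712135687979287
```

View pics/w2.png

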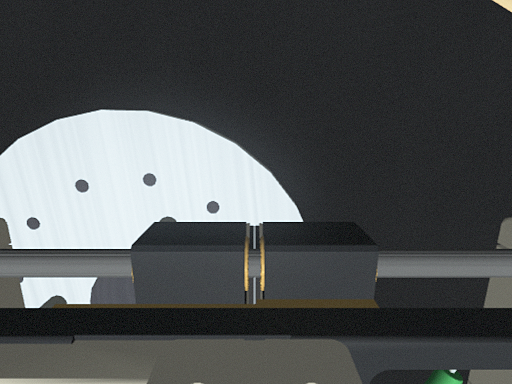

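```bash
python3 - <<'E'
from h import *
s=arm.observe(); c=eyes.get_calibration('wrist'); p0=s['position']
C=np.array([.5921,-.0734]); e1=np.array([.895,.447]); e2=np.array([-.447,.895])
o=-c['R'].T@c['t']; print('cam rel tcp',o-p0, 'lat',(o-p0)[:2]@e1,'s',(o-p0)[:2]@e2)
for lat,ss in ((-.05,.08),(-.06,.075),(-.07,.06),(-.07,.07)):
  for z in (.092,.125,.235):
    p=np.array([*(C+lat*e1+ss*e2),z]); 
    L=lambda r,dl: proj('wrist',[*(C+r*e2+dl*e1),.084]-p+p0,c).round(0)
    print(lat,ss,z,'index',L(.105,0),'tip',L(.125,0),'C',L(0,0), 'r90 ahead',L(0,.1),L(.1,.05))
E
```

```text
cam rel tcp [0.05880453 0.02932948 0.15066235] lat 0.06574032686131216 s -3.574097999631615e-05
-0.05 0.08 0.092 index [206. 151.] tip [167. 151.] C [408. 150.] r90 ahead [435. -79.] [212.  46.]
-0.05 0.08 0.125 index [214. 145.] tip [182. 146.] C [382. 145.] r90 ahead [400. -41.] [219.  59.]
-0.05 0.08 0.235 index [228. 136.] tip [208. 136.] C [336. 136.] r90 ahead [343.  22.] [232.  82.]
-0.06 0.075 0.092 index [195. 131.] tip [156. 131.] C [400. 131.] r90 ahead [ 427. -107.] [200.  23.]
-0.06 0.075 0.125 index [205. 129.] tip [173. 129.] C [375. 129.] r90 ahead [393. -62.] [210.  40.]
-0.06 0.075 0.235 index [223. 126.] tip [202. 126.] C [331. 125.] r90 ahead [338.  10.] [227.  70.]
-0.07 0.06 0.092 index [164. 111.] tip [124. 111.] C [373. 110.] r90 ahead [ 395. -136.] [167.  -1.]
-0.07 0.06 0.125 index [180. 112.] tip [147. 112.] C [352. 112.] r90 ahead [367. -85.] [183.  21.]
-0.07 0.06 0.235 index [207. 115.] tip [186. 115.] C [316. 115.] r90 ahead [322.  -3.] [210.  59.]
-0.07 0.07 0.092 index [184. 111.] tip [144. 111.] C [393. 110.] r90 ahead [ 419. -136.] [188.  -1.]
-0.07 0.07 0.125 index [196. 112.] tip [163. 112.] C [369. 112.] r90 ahead [386. -85.] [201.  21.]
-0.07 0.07 0.235 index [217. 115.] tip [196. 115.] C [327. 115.] r90 ahead [333.  -3.] [221.  59.]
```

Call:
{"method": "play_rows", "body": {
  "rows": [
    [[-0.008,-0.005,0.0],[0,0,0],-1],
    [[-0.024,-0.01,0.0],[0,0,0],-1],
    [[-0.044,-0.01,0.0],[0,0,0],-1],
    [[-0.064,-0.01,0.0],[0,0,0],-1],
    [[-0.084,-0.01,0.0],[0,0,0],-1],
    [[-0.104,-0.01,0.0],[0,0,0],-1],
    [[-0.124,-0.01,0.0],[0,0,0],-1],
    [[-0.144,-0.01,0.0],[0,0,0],-1],
    [[-0.144,-0.01,-0.08],[0,0,0],-1],
    [[-0.144,-0.01,-0.12],[0,0,0],-1]
  ]
}}

```text
clock: 3.2
position: [0.641, -0.0527, 0.1743]
ee_rot: [-2.67, 1.654, -0.002]
force: [1.4, -0.0, 0.7]
width: 0.002
```

```bash
python3 - <<'E'
from h import *
C=np.array([.5921,-.0734])
for i in range(3):
  s=arm.observe(); c=eyes.get_calibration('wrist'); im,_=snap('wrist','w3%d'%i); print(s['clock'],s['position'],meas(im,c,C=C))
im,_=snap('top','t4'); print(s['clock']+.05,meas(im,eyes.get_calibration('top'),'top',C=C))
C=np.array([.5921,-.0734]); e1=np.array([.895,.447]); e2=np.array([-.447,.895])
print(shift([*(C-.06*e1+.07*e2),.145]))
E
```

```text
3.2 [ 0.64101405 -0.05266377  0.17431704] {'C': array([ 0.5921, -0.0734]), 'red': (1227, 0.1058, 17.57)}
3.25 [ 0.64270082 -0.05296625  0.17750876] {'C': array([ 0.5921, -0.0734]), 'red': (1200, 0.1056, 23.65)}
3.3 [ 0.64246575 -0.05311914  0.17568417] {'C': array([ 0.5921, -0.0734]), 'red': (1201, 0.1058, 29.78)}
3.3499999999999996 {'C': array([ 0.5921, -0.0734]), 'yel': (7, 0.1391, 115.01)}
[-0.14709236  0.2250781   0.0545808 ]
```

View pics/w32.png

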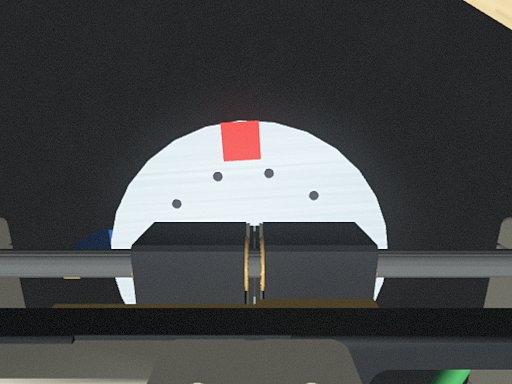

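View pics/t4.png

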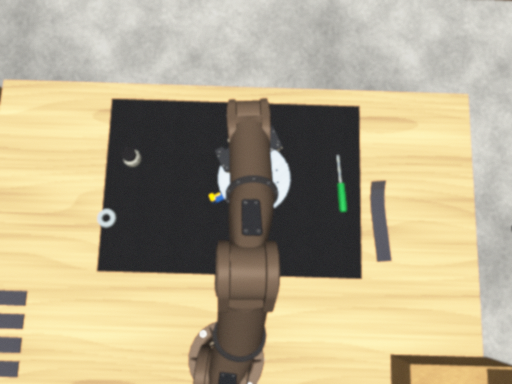

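Call:
{"method": "play_rows", "body": {
  "rows": [
    [[-0.075,0.11,0.0],[0,0,0],-1],
    [[-0.147,0.225,0.0],[0,0,0],-1],
    [[-0.147,0.225,0.03],[0,0,0],-1],
    [[-0.147,0.225,0.06],[0,0,0],-1],
    [[-0.147,0.225,0.06],[0,0,0],-1],
    [[-0.147,0.225,0.06],[0,0,0],-1]
  ]
}}

```text
clock: 4.0
position: [0.5073, -0.0379, 0.1418]
ee_rot: [2.67, -1.655, -0.001]
force: [0.8, 0.4, 1.1]
width: 0.006
```

```bash
cat > st.py <<'E'
from h import *
C=np.array([.5921,-.0734]); e1=np.array([.895,.447]); e2=np.array([-.447,.895])
def st(tag,k=1):
  for i in range(k):
    s=arm.observe(); c=eyes.get_calibration('wrist'); im,_=snap('wrist',tag+str(i)); d=s['position'][:2]-C
    print(round(s['clock'],3),'lat %.4f s %.4f z %.4f'%(d@e1,d@e2,s['position'][2]),'F',s['force'].round(1),meas(im,c,C=C))
E
python3 -c "
from st import *
st('w4',2); print(shift([*(C-.06*e1+.07*e2),.112]))"
```

```text
4.0 lat -0.0600 s 0.0697 z 0.1418 F [0.8 0.4 1.1] {'C': array([ 0.5921, -0.0734]), 'red': (2024, 0.1041, 112.84)}
4.05 lat -0.0594 s 0.0694 z 0.1422 F [ 0.2 -0.1 -0.3] {'C': array([ 0.5921, -0.0734]), 'red': (1930, 0.1041, 118.8)}
[-0.00162524  0.00173712  0.06085207]
```

View pics/w41.png

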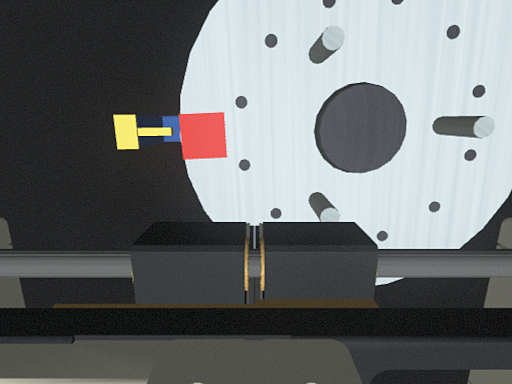

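Call:
{"method": "play_rows", "body": {
  "rows": [
    [[0,0,0.03],[0,0,0],-1],
    [[0,0,0.06],[0,0,0],-1],
    [[0,0,0.08],[0,0,0],-1],
    [[0,0,0.086],[0,0,0],-1],
    [[0,0,0.086],[0,0,0],-1],
    [[0,0,0.086],[0,0,0],-1]
  ]
}}

```text
clock: 4.7
position: [0.5077, -0.0379, 0.0997]
ee_rot: [-2.67, 1.655, -0.001]
force: [-0.0, 0.2, -0.2]
width: 0.006
```

```bash
sed -i 's/(h\[...,0\]<33)&(h\[...,1\]>190)/(h[...,0]<35)\&(h[...,1]>100)/' h.py
python3 -c "
from st import *
st('w5',3)
for z in (1,): 
  im=cv2.imread('pics/w41.png')[...,::-1].copy()"
```

```text
4.7 lat -0.0597 s 0.0695 z 0.0997 F [-0.   0.2 -0.2] {'C': array([ 0.5921, -0.0734]), 'yel': (409, 0.1357, 117.13)}
4.75 lat -0.0596 s 0.0694 z 0.0998 F [-0.3  0.4  0. ] {'C': array([ 0.5921, -0.0734]), 'yel': (405, 0.1357, 117.13)}
4.8 lat -0.0596 s 0.0694 z 0.0998 F [0.3 0.4 0.3] {'C': array([ 0.5921, -0.0734]), 'red': (367, 0.0985, -148.11), 'yel': (410, 0.1357, 117.13)}
```

View pics/w52.png

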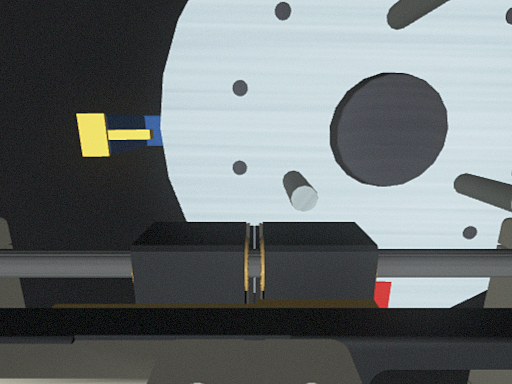

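Call:
{"method": "play_rows", "body": {
  "rows": [
    [[0,0,0.01],[0,0,0],-1]
  ]
}}

```text
clock: 4.95
position: [0.508, -0.038, 0.0949]
ee_rot: [-2.669, 1.655, -0.003]
force: [0.3, 0.1, 0.4]
width: 0.005
```

Call:
{"method": "play_rows", "body": {
  "rows": [
    [[0,0,0],[0,0,0],-1],
    [[0,0,0],[0,0,0],-1],
    [[0,0,0],[0,0,0],-1],
    [[0,0,0],[0,0,0],-1],
    [[0,0,0],[0,0,0],-1],
    [[0,0,0],[0,0,0],-1],
    [[0,0,0],[0,0,0],-1],
    [[0,0,0],[0,0,0],-1],
    [[0,0,0],[0,0,0],-1],
    [[0,0,0],[0,0,0],-1]
  ]
}}

```text
clock: 5.95
position: [0.5073, -0.0379, 0.0942]
ee_rot: [2.67, -1.656, 0.0]
force: [-0.1, 0.6, 0.2]
width: 0.009
```

Call:
{"method": "play_rows", "body": {
  "rows": [
    [[0,0,0],[0,0,0],-1],
    [[0,0,0],[0,0,0],-1],
    [[0,0,0],[0,0,0],-1],
    [[0,0,0],[0,0,0],-1],
    [[0,0,0],[0,0,0],-1],
    [[0,0,0],[0,0,0],-1],
    [[0,0,0],[0,0,0],-1]
  ]
}}

```text
clock: 6.65
position: [0.5073, -0.0379, 0.0942]
ee_rot: [2.67, -1.655, 0.0]
force: [-0.5, -0.8, 0.3]
width: 0.003
```

```bash
python3 -c "
from st import *
st('w6',2)"
```

```text
6.65 lat -0.0601 s 0.0697 z 0.0942 F [-0.5 -0.8  0.3] {'C': array([ 0.5921, -0.0734]), 'yel': (416, 0.1359, 117.14)}
6.7 lat -0.0601 s 0.0697 z 0.0942 F [ 0.9 -0.1 -0.5] {'C': array([ 0.5921, -0.0734]), 'yel': (416, 0.1359, 117.14)}
```

```bash
python3 -c "
from st import *
st('w7',1)"
```

```text
6.75 lat -0.0601 s 0.0697 z 0.0942 F [-0.4  0.4 -0.2] {'C': array([ 0.5921, -0.0734]), 'yel': (416, 0.1359, 117.14)}
```

Call:
{"method": "play_rows", "body": {
  "rows": [
    [[0,0,0],[0,0,0],-1]
  ]
}}

```text
clock: 6.9
position: [0.5073, -0.038, 0.0942]
ee_rot: [2.67, -1.656, 0.0]
force: [0.7, -0.0, 1.5]
width: 0.005
```

```bash
python3 -c "
from st import *
st('w8',2); print(arm.observe()['clock'])"
```

```text
6.9 lat -0.0601 s 0.0696 z 0.0942 F [ 0.7 -0.   1.5] {'C': array([ 0.5921, -0.0734]), 'red': (810, 0.0961, 80.83), 'yel': (417, 0.1359, 117.14)}
6.95 lat -0.0601 s 0.0696 z 0.0942 F [0.7 0.7 0.5] {'C': array([ 0.5921, -0.0734]), 'red': (2049, 0.1006, 84.3), 'yel': (417, 0.1359, 117.13)}
7.0
```

```bash
python3 -c "
from st import *
st('w9',2); print(arm.observe()['clock'])"
```

```text
7.0 lat -0.0601 s 0.0696 z 0.0942 F [-0.6 -0.   0.3] {'C': array([ 0.5921, -0.0734]), 'red': (3355, 0.1025, 87.36), 'yel': (416, 0.1359, 117.14)}
7.05 lat -0.0601 s 0.0697 z 0.0942 F [-1.   0.4 -0.7] {'C': array([ 0.5921, -0.0734]), 'red': (4107, 0.104, 91.14), 'yel': (416, 0.1359, 117.14)}
7.1
```

View pics/w91.png

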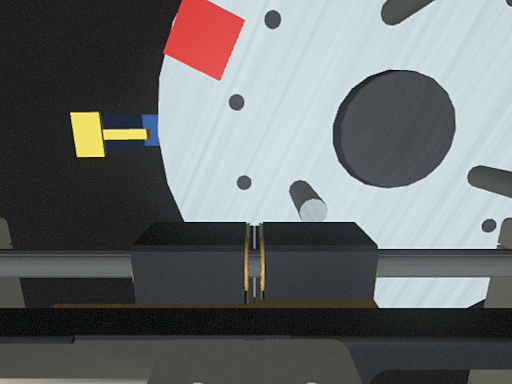

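```bash
python3 -c "
from st import *
st('wa',2); print(arm.observe()['clock'])"
```

```text
7.1 lat -0.0601 s 0.0696 z 0.0942 F [-0.3 -0.6  0.3] {'C': array([ 0.5921, -0.0734]), 'red': (4038, 0.1043, 96.15), 'yel': (416, 0.1359, 117.14)}
7.15 lat -0.0600 s 0.0697 z 0.0942 F [-0.6 -0.   1. ] {'C': array([ 0.5921, -0.0734]), 'red': (3865, 0.1042, 101.39), 'yel': (417, 0.1359, 117.13)}
7.2
```

Call:
{"method": "play_rows", "body": {
  "rows": [
    [[0,0,0.007],[0,0,0],-1]
  ]
}}

```text
clock: 7.3
position: [0.5077, -0.038, 0.0918]
ee_rot: [-2.67, 1.656, -0.002]
force: [-16.7, 6.4, 68.1]
width: 0.009
```

```bash
python3 -c "
from st import *
st('wb',2); print(arm.observe()['clock'])"
```

```text
7.3 lat -0.0597 s 0.0694 z 0.0918 F [-16.7   6.4  68.1] {'C': array([ 0.5921, -0.0734]), 'red': (3547, 0.1041, 113.65), 'yel': (438, 0.1358, 117.15)}
7.35 lat -0.0592 s 0.0699 z 0.0922 F [-5.3  2.9 18.3] {'C': array([ 0.5921, -0.0734]), 'red': (3527, 0.1041, 113.24), 'yel': (424, 0.1358, 117.16)}
7.4
```

The mark stopped at 113.3° and the pointer is at 117.14°, with the fingertip pressing at about 18 N. I'll drag the disc 3.9° counter-clockwise with the finger still pressed.

Call:
{"method": "play_rows", "body": {
  "rows": [
    [[0.002,0.0024,0],[0,0,-0.016],-1],
    [[0.004,0.0048,0],[0,0,-0.032],-1],
    [[0.006,0.0072,0],[0,0,-0.048],-1],
    [[0.008,0.0096,0],[0,0,-0.064],-1],
    [[0.008,0.0096,0],[0,0,-0.064],-1]
  ]
}}

```text
clock: 7.9
position: [0.5055, -0.0435, 0.0922]
ee_rot: [-2.723, 1.564, -0.003]
force: [-4.6, 2.2, 19.3]
width: 0.006
```

```bash
python3 -c "
from st import *
st('wc',2); print(arm.observe()['clock'])"
```

```text
7.9 lat -0.0641 s 0.0655 z 0.0922 F [-4.6  2.2 19.3] {'C': array([ 0.5921, -0.0734]), 'red': (3530, 0.1041, 117.43), 'yel': (447, 0.1357, 117.11)}
7.95 lat -0.0640 s 0.0655 z 0.0922 F [-4.3  1.4 19.6] {'C': array([ 0.5921, -0.0734]), 'red': (3533, 0.1041, 117.32), 'yel': (445, 0.1357, 117.13)}
8.0
```

```bash
python3 -c "
from st import *
im=cv2.imread('pics/wc1.png'); cv2.imwrite('pics/wcz.png',cv2.resize(im[60:230,40:450],None,fx=1.9,fy=1.9,interpolation=cv2.INTER_CUBIC))
im=im[...,::-1].copy(); c=eyes.get_calibration('wrist'); print(meas(im,c))
"
```

```text
{'r': np.float64(0.08642104668979318), 'n': 376, 'C': array([ 0.55585847, -0.05134652]), 'red': (769, 0.0831, 99.52), 'yel': (732, 0.1257, 106.38)}
```

View pics/wcz.png

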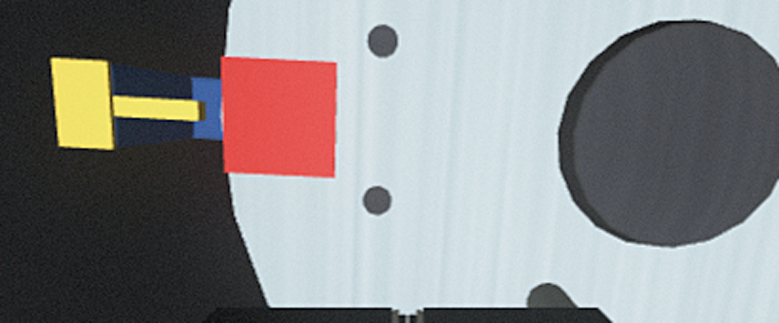

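Call:
{"method": "play_rows", "body": {
  "rows": [
    [[0,0,0],[0,0,0],-1],
    [[0,0,0],[0,0,0],-1],
    [[0,0,0],[0,0,0],-1],
    [[0,0,0],[0,0,0],-1],
    [[0,0,0],[0,0,0],-1],
    [[0,0,0],[0,0,0],-1],
    [[0,0,0],[0,0,0],-1],
    [[0,0,0],[0,0,0],-1]
  ]
}}

```text
clock: 8.8
position: [0.5056, -0.0433, 0.0922]
ee_rot: [-2.723, 1.564, -0.003]
force: [-4.0, 1.6, 20.1]
width: 0.002
```

```bash
python3 -c "
from st import *
st('wd',2); snap('side','s9'); snap('top','t9')"
```

```text
8.8 lat -0.0639 s 0.0656 z 0.0922 F [-4.   1.6 20.1] {'C': array([ 0.5921, -0.0734]), 'red': (3534, 0.1041, 117.23), 'yel': (445, 0.1357, 117.13)}
8.85 lat -0.0639 s 0.0656 z 0.0922 F [-4.9  0.4 19.6] {'C': array([ 0.5921, -0.0734]), 'red': (3537, 0.1041, 117.22), 'yel': (447, 0.1357, 117.13)}
```

View pics/s9.png

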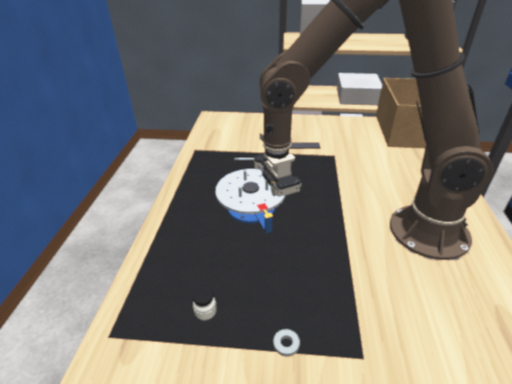

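The mark reads 117.22° against 117.13° for the pointer, and it's steady with 20 N on the face. The side view shows the red mark at the pointer (263,208) and the loose parts where they were.

```bash
python3 -c "
from cell import arm
print(arm.sign_off())"
```

```text
the job is handed in; nothing more can be done
None
```

The disc was flicked, coasted on its own, and now stands with the red mark at the yellow pointer. The fingertip is still pressing on the flat face. I handed the job in at about 9 s.

- **Flick and coast:** I pushed one stud with the closed fingers. The disc then turned untouched for about 4 s, slowing from a turn every 3.0 s to one every 3.4 s.
- **Brake:** I pressed the closed fingertips on the flat ring about 92 mm from the axis. This stopped the disc about 4° short, so I dragged it round to the pointer with the finger still pressed.
- **Last checks:** The wrist camera put the mark at 117.2° and the pointer at 117.1°. Over the last second the mark had drifted about 0.1–0.2° toward the pointer and then settled. The press was steady at about 20 N, and the fingers were at least 10 mm clear of the studs.
- **Loose parts:** The bearing, jar, screwdriver and bracket look unmoved in the side view; I only checked them by eye.

Two readings were off. The wrist force read 68 N at brake contact, which is under the 120 N limit. One repeat fit of the disc's centre in the final close-up failed because the rim was cut off, so the angles use the earlier centre. A by-eye check in that same picture agreed to about 0.3°.

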